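Lock the water-filter hatch with the flat-blade key

TASK

The hatch on the white water-filter unit is shut but not locked. Take the flat-blade key out of its wooden stand, seat its blade in the slot of the round lock on the hatch and, with the key and not the fingers, turn the lock clockwise (seen from above) a quarter turn to its stop. Leave the key standing upright, fully seated in the slot, and leave the T-handled pin key in its stand.

Things in the scene. Friction and masses are not known exactly. Their poses are not given: they have to be found in the camera images.
- blade_key: Steel flat-blade key, loose, upright in a fixed wooden stand (64x46x22 mm). Origin: underside of its collar (32 mm wide, 4 thick) resting on the stand; z up. Above: flat paddle handle, 34 mm wide (x), 12 thick (y), up to 56 mm over the origin; grip it across y, lift straight up. Below: blade 26 wide (x), 5 thick (y), 14.5 long, tip stepped to 22x2.6. Half turn about z: same.
- pin_key: The wrong key, left alone: square pin, round stem with a T bar (66 mm long, 16 thick) on top, 56 mm above its origin. It stands in a like wooden stand, left or right of the blade key. Origin: underside of its collar; z up. Behind both stands is a bread bin with a tray on top, 210 mm high, its front at x about 0.62 m; keep the arm clear of it.
- lock_slot (a point): Centre of the slot's mouth, 63 mm above the worktop, in the steel lock (54 mm wide, 19 high, rim 1 mm over this point) on the fixed white unit (150x210, 45 high). Frame turns with the lock: x along slot, z up. Slot 38x17 mm at the mouth, sloping in 5.5 mm to 32x8, 16 deep. Key fully in: its origin is here, collar on the mouth's edges. The unit's other round cap has no slot.
- hatch_lock (a joint): Angle of the lock in rad: 0 unlocked (it starts between 0 and 0.2), growing clockwise seen from above to a firm stop at 1.57, locked. Friction about 0.06 N m, no spring: it stays where it is left.

How it is judged:
By the outcome, as a careful person would: the job done as asked, in the order asked, and still so for the second after the job is handed in, with the robot touching nothing.
It also fails if it takes over 48 s, if anything falls off the work surface, if the arm or the gripper's body presses on something with over 40 N, if the wrist force passes 120 N, or if a joint passes its speed limit or range.

ROBOT

A 6-joint arm with a two-finger parallel gripper is mounted at the origin on a cart in front of the work surface, level with it; the furniture and walls round the work are solid. World frame = base frame: x ahead of the robot, y to its left, z up, the work surface at z = 0. Lengths are in mm, angles in degrees, forces in N, time in s.
With the tool pointing down it reaches from about 300 to 850 mm from the base axis. Payload 4.2 kg.
Tool frame: the origin (TCP) lies midway between the tips of the shut fingers; the grasp point (between the pads) lies 19 mm behind it; z points along the fingers, y is the line along which they close (so a half turn about z gives the same grasp; the last joint's range is limited). The gripper opens to 91 mm and grips with 3 to 60 N. Pads are 32 mm wide; open, the fingers measure 118 mm over their backs; the gripper's body (76 mm by 178 mm) begins 60 mm behind the grasp point.
Start: joints at [-72.135, 18.312, 89.639, -0, 72.044, -1.146], TCP at [187.308, -543.656, 183.576] pointing down, gripper open.
Joint ranges: [-177.97, 177.97], [-48.28, 115.42], [12.27, 149.76], [-77.06, 257.06], [2.81, 150.46], [-146.56, 146.56]. Speed limits (degrees/s): [147.25, 147.25, 180, 180, 180, 180].

INTERFACE

Orientations are given as [roll, pitch, yaw] about the fixed x, y, z axes, in that order (R = Rz(yaw) Ry(pitch) Rx(roll)).
In Python, from workcell import env, camrig, monitor gives the robot as it stands (env), with the cameras (camrig) and the readings (monitor).
- The arm moves only by the shell command python3 drive.py 'ROWS' [OPENING] [FORCE]. ROWS is rows parted by semicolons, their numbers by spaces, 1 to 8 of them, each of 6 numbers: dx, dy, dz in mm, then a rotation vector rx, ry, rz in degrees; each row shifts and turns the commanded pose from where the row before left it, along the tool's axes as they then stand; what a row does not reach is not made up. A row lasts 1/10 s, in which the tool goes at most 50 mm and 8.59 degrees, less where a joint would pass 70% of its speed; a pose out of reach is approached as far as the arm can. OPENING is the finger opening in mm, set as the command begins (- or left out keeps the last). The fingers move at their own pace and stop on an object; FORCE is the grip in N (left out, the last holds). Time passes only in rows, so rows that do not move let the fingers close. It prints the time, the measured TCP pose, the force, the opening and the grip force at its end.
- monitor.state(): the state, without advancing time (a new reading comes with each control period).
- camrig.grab_frame(name): name is "scene" or "top" or "wrist"; returns the picture (420x560x3 uint8, blue, green, red); there is no depth.
- camrig.camera_model(name): a dict with "fx", "fy", "cx", "cy" (pixels), "T" (4x4, takes a point from camera to world coordinates). Camera axes: x right, y up, looking along -z (the intrinsics and any distortion apply to the point x, -y, -z); pixel columns grow to the right and rows downward; lengths in mm; the calibration is good to about 2 mm. A picture is of the moment at which its call begins: read the wrist's pose just before it. camera_model takes no time and is no camera call; for the wrist camera it gives the pose at the moment of the call.
- env.job_done(): hands the job in; it is judged then, once.
The state is a dict: "time_s": time; "qpos": joint angles; "qvel": joint speeds; "effort": joint torques, N m; "ee_pos": TCP position; "ee_rot": TCP orientation; "force": force on the tool from outside, world axes, zero at the start; "torque": the same for the moment, N m; "gripper_width": finger opening in mm; "gripper_force": force on a finger pad.
Only numpy, scipy, OpenCV 4.12 (cv2) and the standard library are available. Lean on these libraries where they do the work, as an engineer would, in place of code of your own. Each camera call takes 0.05 s, during which the arm holds its last target. There are 200 camera calls.

## Working session

There is one attempt and no reset: what is moved stays moved. The work goes in short steps, Python scripts to look and compute and a shell command to move; the robot and the scene stay as the last step left them, time stands still between calls to the robot, and variables do not carry over. Pictures are saved under pics/ and viewed, at most 10 in all, crops included, and the job is handed in when it is done.

```bash
ls; mkdir -p pics
python3 - <<'E'
from workcell import env, camrig, monitor
import cv2,numpy as np
s=monitor.state();print(s)
for n in("scene","top"):
    f=camrig.grab_frame(n);cv2.imwrite(f"pics/{n}0.png",f);m=camrig.camera_model(n);print(n,m)
E
```

```text
drive.py
pics
workcell.py
{'time_s': 0.0, 'qpos': array([-7.21340678e+01,  1.83513580e+01,  8.97062624e+01, -4.37320668e-03,
        7.20443676e+01, -1.14693423e+00]), 'qvel': array([-0.06770005, -0.00019745, -0.02082602, -0.01302242,  0.04429787,
       -0.03401801]), 'effort': array([ 8.51757650e-04, -4.12456870e+01, -2.31975693e+01,  7.29713473e-02,
        4.58960503e-02, -1.33283406e-04]), 'ee_pos': array([ 187.11686168, -543.10666915,  182.72414935]), 'ee_rot': array([-1.79897949e+02,  2.11553527e-03,  1.90142202e+01]), 'force': array([-0.24035732, -0.23061491, -0.02925575]), 'torque': array([ 0.01997517, -0.02139279,  0.00091856]), 'gripper_force': 0.0, 'gripper_width': 91.38263095547983}
scene {'fx': 455.89929594460637, 'fy': 455.89929594460637, 'cx': 275.541920868777, 'cy': 204.91558799617826, 'T': array([[-8.05455281e-01,  3.45203524e-01, -4.81742999e-01,
         6.25089824e+00],
       [-5.92437177e-01, -4.46863630e-01,  6.70321630e-01,
         6.64771793e+02],
       [ 1.61239637e-02,  8.25316559e-01,  5.64440072e-01,
         5.98358628e+02],
       [ 0.00000000e+00,  0.00000000e+00,  0.00000000e+00,
         1.00000000e+00]])}
top {'fx': 522.4828623102185, 'fy': 522.4828623102185, 'cx': 279.5810580549515, 'cy': 205.94129528505493, 'T': array([[ 3.62673826e-03,  9.87944873e-01, -1.54763606e-01,
         3.12489903e+02],
       [-9.99845080e-01,  9.16843166e-04, -1.75776849e-02,
         2.95894183e+01],
       [-1.72238897e-02,  1.54803380e-01,  9.87795146e-01,
         1.04770858e+03],
       [ 0.00000000e+00,  0.00000000e+00,  0.00000000e+00,
         1.00000000e+00]])}
```

View pics/scene0.png

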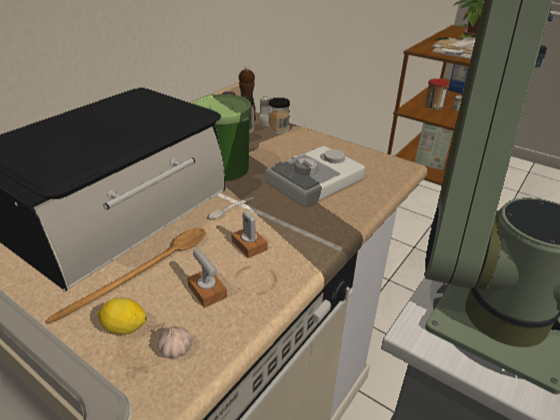

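View pics/top0.png

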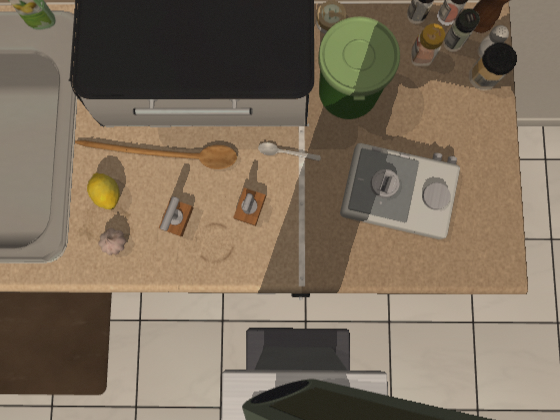

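The scene picture shows the T pin key at (206,270), the blade key at (248,230) and the unit with its slotted lock at (305,168). In the top picture the blade key is at (250,205), the pin key at (173,215), the slotted lock at (386,183) and the plain cap at (437,196).

```bash
cat > h.py <<'E'
from workcell import env, camrig, monitor
import cv2,numpy as np
from scipy.spatial.transform import Rotation as R
def ray(m,p):
    d=np.array([(p[0]-m["cx"])/m["fx"],-(p[1]-m["cy"])/m["fy"],-1.]);return m["T"][:3,3],m["T"][:3,:3]@d
def onz(m,p,z):
    o,d=ray(m,p);return o+d*(z-o[2])/d[2]
def tri(ms,ps):
    A=np.zeros((3,3));b=np.zeros(3)
    for m,p in zip(ms,ps):
        o,d=ray(m,p);d=d/np.linalg.norm(d);P=np.eye(3)-np.outer(d,d);A+=P;b+=P@o
    x=np.linalg.solve(A,b)
    return x,[np.linalg.norm(np.cross(x-ray(m,p)[0],ray(m,p)[1]/np.linalg.norm(ray(m,p)[1]))) for m,p in zip(ms,ps)]
def proj(m,X):
    c=m["T"][:3,:3].T@(np.asarray(X)-m["T"][:3,3]);return m["cx"]+m["fx"]*c[0]/-c[2],m["cy"]-m["fy"]*c[1]/-c[2]
def toTool(v,s=None):
    s=s or monitor.state();return R.from_euler("xyz",s["ee_rot"],degrees=True).inv().apply(v)
E
python3 - <<'E'
from h import *
t=camrig.camera_model("top");s=camrig.camera_model("scene");w=camrig.camera_model("wrist")
print({k:v for k,v in w.items() if k!="T"}, {k:v for k,v in t.items() if k not in("T",)})
st=monitor.state();Rt=R.from_euler("xyz",st["ee_rot"],degrees=True).as_matrix()
print("cam in tool",Rt.T@(w["T"][:3,3]-st["ee_pos"]),Rt.T@w["T"][:3,:3])
print("key",onz(t,(250,205),60),"lock",onz(t,(386,183),63),"pin",onz(t,(173,215),70))
for n,a,b in(("key",(250,203),(248,215)),("lock",(386,183),(305,166))):print(n,tri([t,s],[a,b]))
a=cv2.imread("pics/top0.png")[150:250,150:450];cv2.imwrite("pics/c1.png",cv2.resize(a,None,fx=2.66,fy=2.66,interpolation=cv2.INTER_CUBIC))
E
```

```text
{'fx': 348.67096297928714, 'fy': 348.67096297928714, 'cx': 273.94826914251485, 'cy': 214.94599360384095} {'fx': 522.4828623102185, 'fy': 522.4828623102185, 'cx': 279.5810580549515, 'cy': 205.94129528505493}
cam in tool [  76.48745778   -0.42552845 -201.73298993] [[-8.78825524e-04  9.63330554e-01  2.68315991e-01]
 [ 9.99999185e-01  5.97988080e-04  1.12838828e-03]
 [ 9.26561138e-04  2.68316764e-01 -9.63330294e-01]]
key [469.01305039 103.86409929  60.        ] lock [ 511.41199863 -156.47863231   63.        ] pin [448.10092283 249.03148704  70.        ]
key (array([472.47107185, 104.0649737 ,  75.19996985]), [np.float64(2.3832611251718196), np.float64(2.3832611251719844)])
lock (array([ 512.69132349, -158.15573181,   55.03438028]), [np.float64(0.3704861524548839), np.float64(0.3704861524549165)])
```

View pics/c1.png

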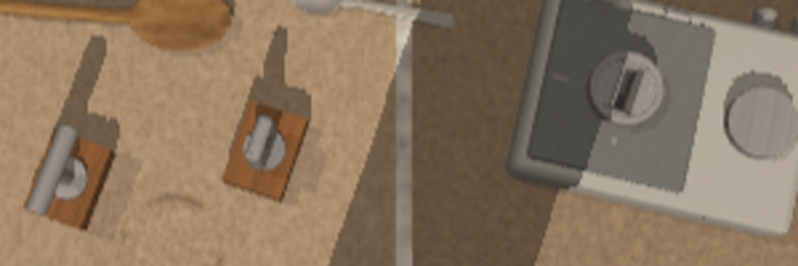

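```bash
Z='0 0 -2 0 0 -8.5'; python3 drive.py '0 0 -2 0 0 -8.5;0 0 -2 0 0 -8.5;0 0 -2 0 0 -8.5;0 0 -2 0 0 -8.5;0 0 -2 0 0 -8.5;0 0 -2 0 0 -8.5;0 0 -2 0 0 -8.5;0 0 -2 0 0 -8.5'
python3 drive.py '0 0 -2 0 0 -8.5;0 0 -2 0 0 -8.5;0 0 -2 0 0 -8.5;0 0 -2 0 0 -8.5;0 0 -2 0 0 -8.5;0 0 -2 0 0 -8.5;0 0 -2 0 0 -8.5;0 0 -2 0 0 -8.5'
python3 drive.py '0 0 0 0 0 -5;0 0 0 0 0 -5;0 0 0 0 0 0'
python3 - <<'E'
from h import *
s=monitor.state();print(s["ee_rot"],s["ee_pos"],s["qpos"].round(1))
print(toTool(np.array([475,-158,215])-s["ee_pos"],s).round(1))
t=camrig.camera_model("top")
for p in((350,118),(385,100)):print(onz(t,p,0))
for p in((360,55),(360,95),(398,60),(385,85)):print(onz(t,p,180))
sc=camrig.camera_model("scene")
print(tri([t,sc],[(360,55),(222,108)]))
E
```

```text
time_s: 0.9
ee_pos: [187.2, -543.3, 199.1]
ee_rot: [-180.0, -0.1, 87.4]
force: [-0.1, 0.3, 0.3]
gripper_width: 91.2
gripper_force: 0.0
time_s: 1.7
ee_pos: [187.2, -543.3, 215.1]
ee_rot: [180.0, -0.0, 155.4]
force: [-0.0, 0.6, -0.2]
gripper_width: 91.2
gripper_force: 0.0
time_s: 2.0
ee_pos: [189.7, -542.5, 215.1]
ee_rot: [-179.9, -0.2, 164.8]
force: [-0.3, -0.4, 0.2]
gripper_width: 91.1
gripper_force: 0.0
[-1.79944271e+02 -1.79006453e-01  1.64760793e+02] [ 189.70696448 -542.54733294  215.09571414] [ -71.8   17.3   86.5   -0.2   76.2 -146.5]
[-174.2  446.    -0.9]
[661.92599156 -97.58896653   0.        ]
[ 700.86237103 -171.21397528    0.        ]
[716.86395887 -95.23780508 180.        ]
[643.32285788 -93.75649458 180.        ]
[ 707.2901879  -161.41326183  180.        ]
[ 661.39346604 -137.4649188   180.        ]
(array([720.1057208 , -97.48429256, 170.0406393 ]), [np.float64(1.545822879496776), np.float64(1.5458228794969229)])
```

```bash
python3 drive.py '-17.4 44.6 0 0 0 0;-17.4 44.6 0 0 0 0;-17.4 44.6 0 0 0 0;-17.4 44.6 0 0 0 0;-17.4 44.6 0 0 0 0;-17.4 44.6 0 0 0 0;-17.4 44.6 0 0 0 0;-17.4 44.6 0 0 0 0'
python3 drive.py '-17.4 44.6 0 0 0 0;-17.4 44.6 0 0 0 0;0 0 0 0 0 0;0 0 0 0 0 0'
python3 - <<'E'
from h import *
import pickle
s=monitor.state();m=camrig.camera_model("wrist");f=camrig.grab_frame("wrist");cv2.imwrite("pics/w1.png",f);pickle.dump(m,open("w1.pkl","wb"))
print(s["qpos"].round(1),s["ee_rot"],proj(m,(512,-157,63)))
E
```

```text
time_s: 2.8
ee_pos: [418.3, -233.4, 214.5]
ee_rot: [-179.9, -0.2, 164.8]
force: [1.2, -0.0, 0.1]
gripper_width: 91.2
gripper_force: 0.0
time_s: 3.2
ee_pos: [474.6, -157.6, 213.8]
ee_rot: [-179.9, -0.2, 164.9]
force: [0.2, 0.2, -0.1]
gripper_width: 91.0
gripper_force: 0.0
[-19.6  10.6  95.9  -0.2  73.8 -94.5] [-179.86165151   -0.22058282  164.9396894 ] (np.float64(283.0698632546231), np.float64(227.63693577665853))
```

View pics/w1.png

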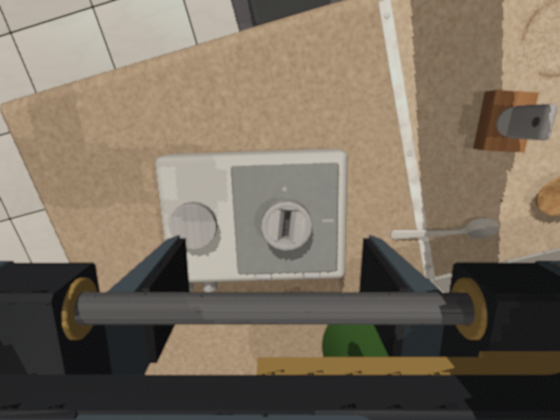

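The lock is at (287,225) with the slot nearly vertical; blade key top right near (525,122). I move on and take a second view of both.

```bash
python3 drive.py '12 33 0 0 0 0;12 33 0 0 0 0;0 0 0 0 0 0;0 0 0 0 0 0'
cat > v.py <<'E'
from h import *
import pickle,sys
n=sys.argv[1];s=monitor.state();m=camrig.camera_model("wrist");f=camrig.grab_frame("wrist");cv2.imwrite(f"pics/{n}.png",f);pickle.dump(m,open(n+".pkl","wb"))
print(s["ee_pos"],s["ee_rot"])
E
python3 v.py w2
python3 drive.py '15 45 0 0 0 0;15 45 0 0 0 0;15 45 0 0 0 0;0 0 0 0 0 0;0 0 0 0 0 0'; python3 v.py w3
python3 drive.py '10 35 0 0 0 0;10 25 0 0 0 0;0 0 0 0 0 0;0 0 0 0 0 0'; python3 v.py w4
python3 - <<'E'
from h import *
import pickle
M=[pickle.load(open(f"w{i}.pkl","rb")) for i in range(1,5)]
P=(512,-157,63);K=(470,104,50)
out=[]
for i,X in((0,P),(1,P),(2,K),(3,K)):
    u,v=map(round,proj(M[i],X));f=cv2.imread(f"pics/w{i+1}.png")
    u0=min(max(u-50,0),460);v0=min(max(v-37,0),345);print(i+1,"crop origin",u0,v0)
    out.append(cv2.resize(f[v0:v0+75,u0:u0+100],(400,300),interpolation=cv2.INTER_CUBIC))
cv2.imwrite("pics/c2.png",np.vstack([np.hstack(out[:2]),np.hstack(out[2:])]))
E
```

```text
time_s: 3.65
ee_pos: [468.3, -89.4, 214.4]
ee_rot: [-179.8, -0.1, 164.7]
force: [-0.6, -0.4, -0.4]
gripper_width: 91.1
gripper_force: 0.0
[468.26938965 -89.44748191 214.39395217] [-1.79840510e+02 -1.22314017e-01  1.64738901e+02]
time_s: 4.2
ee_pos: [461.1, 53.1, 214.0]
ee_rot: [-179.8, -0.1, 164.8]
force: [-1.0, -0.4, -1.2]
gripper_width: 91.0
gripper_force: 0.0
[461.09126298  53.11286951 214.01945113] [-1.79835291e+02 -1.30886030e-01  1.64816568e+02]
time_s: 4.65
ee_pos: [457.7, 115.2, 213.9]
ee_rot: [-179.8, -0.1, 164.7]
force: [-0.3, 0.7, 0.7]
gripper_width: 91.5
gripper_force: 0.0
[457.67502037 115.2493719  213.8889727 ] [-1.79828370e+02 -1.41932012e-01  1.64689940e+02]
1 crop origin 233 191
2 crop origin 174 212
3 crop origin 272 150
4 crop origin 216 168
```

View pics/c2.png

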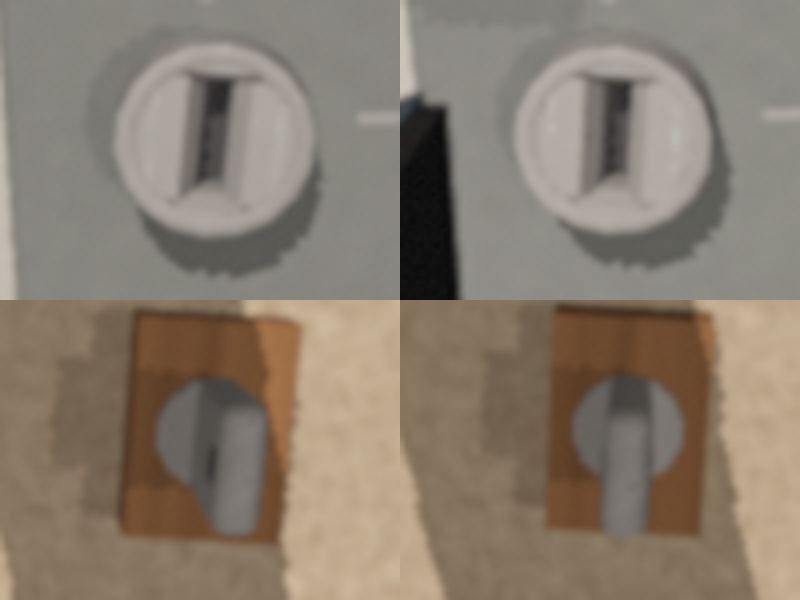

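Lock rim centred at crop (215,140)/(612,140), slot leaning ~3°; the key's paddle top centred at crop (241,468)/(626,474), leaning about 3°. Now numbers.

Run:
```python
from h import *
import pickle
M=[pickle.load(open(f"w{i}.pkl","rb")) for i in range(1,5)]
F=[cv2.imread(f"pics/w{i}.png",0).astype(np.float32) for i in range(1,5)]
t=camrig.camera_model("top")
O=[(233,191),(174,212),(272,150),(216,168)]
px=lambda i,x,y:((x+.5)/4-.5+O[i][0],(y+.5)/4-.5+O[i][1])
L=tri(M[:2],[px(0,215,140),px(1,212.5,140)]);K=tri(M[2:],[px(2,241,168),px(3,226,174)])
print("lock rim",L);print("key top",K)
print("collar z26",onz(M[3],px(3,228,127),26),onz(M[2],px(2,211,133),26))
def ang(i,b,z):
    x0,y0=map(round,px(i,b[0],b[1]));x1,y1=map(round,px(i,b[2],b[3]))
    f=cv2.GaussianBlur(F[i],(0,0),.7);gx=cv2.Scharr(f,-1,1,0)[y0:y1+1,x0:x1+1];gy=cv2.Scharr(f,-1,0,1)[y0:y1+1,x0:x1+1]
    w,v=np.linalg.eigh([[np.sum(gx*gx),np.sum(gx*gy)],[np.sum(gx*gy),np.sum(gy*gy)]])
    d=v[:,0];c=np.array([(x0+x1)/2,(y0+y1)/2]);a=onz(M[i],c+10*d,z)-onz(M[i],c-10*d,z)
    return round(np.degrees(np.arctan2(a[1],a[0]))%180,1),(w[0]/w[1]).round(3)
for b in((170,95,265,185),(185,90,245,180)):print("slot",ang(0,b,60),ang(1,b,60))
print("key",ang(2,(205,130,275,215),78),ang(3,(190,135,260,215),78),ang(3,(190,145,260,205),78))
print("stand",ang(2,(115,50,140,200),22),ang(3,(140,50,155,200),22))
```

```text
lock rim (array([ 510.42506088, -153.01188958,   64.02800374]), [np.float64(0.014942435672483326), np.float64(0.01494243567245645)])
key top (array([470.80393185, 110.30559238,  78.12497045]), [np.float64(0.12360021419434174), np.float64(0.12360021419434751)])
collar z26 [470.77172037 110.54533502  26.        ] [471.15922457 109.93021677  26.        ]
slot (np.float64(157.2), np.float32(0.09)) (np.float64(156.4), np.float32(0.112))
slot (np.float64(157.3), np.float32(0.068)) (np.float64(156.1), np.float32(0.106))
key (np.float64(162.0), np.float32(0.037)) (np.float64(161.4), np.float32(0.124)) (np.float64(161.6), np.float32(0.153))
stand (np.float64(161.6), np.float32(0.032)) (np.float64(162.5), np.float32(0.03))
```

```bash
python3 drive.py '0 0 0 0 0 3;-14.1 -0.5 0 0 0 0;0 0 30 0 0 0;0 0 40 0 0 0;0 0 30 0 0 0;0 0 0 0 0 0;0 0 0 0 0 0' 60
python3 v.py w5
python3 - <<'E'
from h import *
s=monitor.state();print(toTool(np.array([470.9,110.3,37])-s["ee_pos"],s).round(1))
E
```

```text
time_s: 5.4
ee_pos: [471.3, 111.1, 114.4]
ee_rot: [-179.9, -0.1, 161.7]
force: [0.5, 0.2, 0.6]
gripper_width: 60.0
gripper_force: 0.0
[471.34451665 111.14897585 114.3959092 ] [-1.79878582e+02 -1.23136172e-01  1.61737853e+02]
[ 0.7 -1.4 78.3]
```

View pics/w5.png

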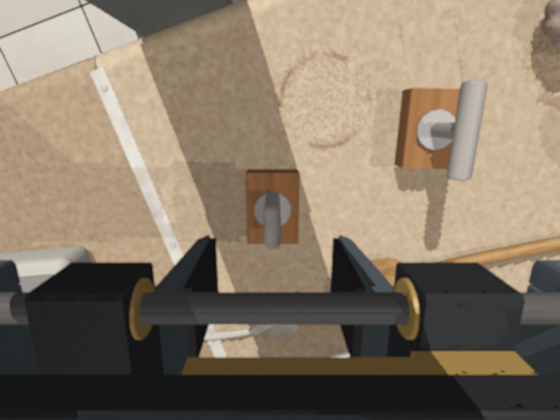

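The blade key (272,215) sits midway between the fingertips (215 and 335), square to them; the pin key is well to the side. Descend and close.

```bash
python3 drive.py '0.7 -0.8 20 0 0 0;0 0 25 0 0 0;0 0 20 0 0 0;0 0 13 0 0 0;0 0 0 0 0 0;0 0 0 0 0 0'
python3 drive.py '0 0 0 0 0 0;0 0 0 0 0 0;0 0 0 0 0 0;0 0 0 0 0 0;0 0 0 0 0 0;0 0 0 0 0 0;0 0 0 0 0 0' 0 45
```

```text
time_s: 6.05
ee_pos: [470.7, 111.5, 37.5]
ee_rot: [-180.0, 0.0, 161.8]
force: [0.1, 0.9, -0.2]
gripper_width: 60.0
gripper_force: 0.0
time_s: 6.75
ee_pos: [468.9, 111.3, 35.9]
ee_rot: [-179.9, -0.2, 161.8]
force: [0.2, 0.3, 0.8]
gripper_width: 11.5
gripper_force: 44.9
```

```bash
python3 drive.py '0 0 -10 0 0 0;0 0 -20 0 0 0;0 0 -30 0 0 0;0 0 -30 0 0 0;0 0 0 0 0 0;0 0 0 0 0 0;0 0 0 0 0 0'
python3 - <<'E'
from h import *
for i in range(3):
    s=monitor.state();print(s["time_s"],s["ee_pos"],s["ee_rot"][2])
    f=camrig.grab_frame("scene")
cv2.imwrite("pics/s1.png",cv2.resize(f[150:300,150:400],None,fx=2,fy=2))
f=camrig.grab_frame("wrist");cv2.imwrite("pics/w6.png",f)
print(toTool(np.array([510.4,-153.,126])-s["ee_pos"],s).round(1))
a=cv2.resize(f,(400,300));b=cv2.imread("pics/s1.png");b=cv2.resize(b,(400,300))
cv2.imwrite("pics/c3.png",np.hstack([a,b]))
E
```

```text
time_s: 7.45
ee_pos: [468.3, 111.2, 125.0]
ee_rot: [-179.8, -0.3, 161.8]
force: [0.4, 0.9, -2.1]
gripper_width: 11.9
gripper_force: 44.9
7.45 [468.25716137 111.23862045 124.99930844] 161.77826840412934
7.5 [468.20077855 111.23153481 124.7688226 ] 161.77531461634157
7.55 [468.28785728 111.22467277 124.73683394] 161.77753609625725
[-122.6 -237.8   -1.1]
```

View pics/c3.png

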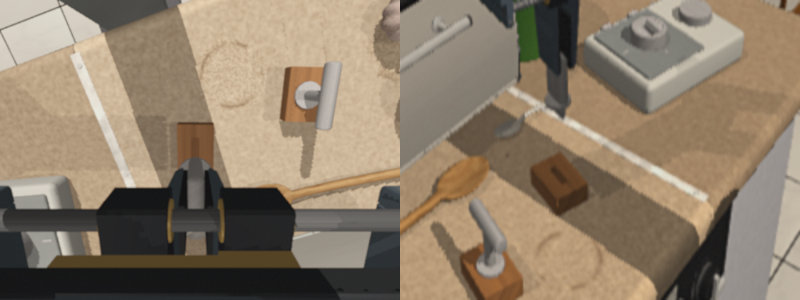

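The wrist and scene pictures show the blade key held upright clear of its empty stand, pin key untouched. Carry to over the lock.

```bash
python3 drive.py '0 0 0 0 0 4.8;-10 -16.2 0 0 0 0;-20 -32.4 0 0 0 0;-25 -40.5 0 0 0 0;-25 -40.5 0 0 0 0;-25 -40.5 0 0 0 0;-20 -32.4 0 0 0 0;-14.9 -24 0 0 0 0'
python3 drive.py '0 0 0 0 0 0;0 0 0 0 0 0;0 0 0 0 0 0'
python3 - <<'E'
from h import *
s=monitor.state();print(s["qpos"].round(1),s["ee_pos"],s["torque"]);print(toTool(np.array([508.5,-152.,77])-s["ee_pos"],s).round(1))
E
```

```text
time_s: 8.45
ee_pos: [509.3, -154.2, 125.5]
ee_rot: [-179.8, -0.2, 156.9]
force: [1.4, -0.3, -0.6]
gripper_width: 11.8
gripper_force: 44.9
time_s: 8.75
ee_pos: [509.0, -150.8, 125.7]
ee_rot: [-179.9, -0.2, 157.0]
force: [-0.2, -0.1, -0.7]
gripper_width: 11.6
gripper_force: 44.9
[-1.770e+01  1.710e+01  1.003e+02 -1.000e-01  6.280e+01 -8.460e+01] [ 509.021468   -150.77209733  125.69647025] [ 0.0564625  -0.15941986  0.05053227]
[-0.2 -1.2 48.7]
```

```bash
python3 drive.py '-0.2 -1.2 10 0 0 0;0 0 12 0 0 0;0 0 6 0 0 0;0 0 0 0 0 0;0 0 0 0 0 0'
python3 v.py w7
python3 - <<'E'
from h import *
import pickle
m=pickle.load(open("w7.pkl","rb"));print([proj(m,(510.4,-153,63))])
f=cv2.imread("pics/w7.png")[150:300,175:375];cv2.imwrite("pics/c4.png",cv2.resize(f,None,fx=4,fy=4,interpolation=cv2.INTER_CUBIC))
t=camrig.grab_frame("scene");cv2.imwrite("pics/s2.png",t)
E
```

```text
time_s: 9.25
ee_pos: [509.1, -152.7, 97.9]
ee_rot: [-179.9, -0.2, 157.0]
force: [0.5, -0.3, -0.3]
gripper_width: 11.8
gripper_force: 44.9
[ 509.08421799 -152.72710018   97.87444668] [-1.79871137e+02 -1.66019339e-01  1.56994538e+02]
[(np.float64(273.15062013717915), np.float64(229.9991476212185))]
```

View pics/c4.png

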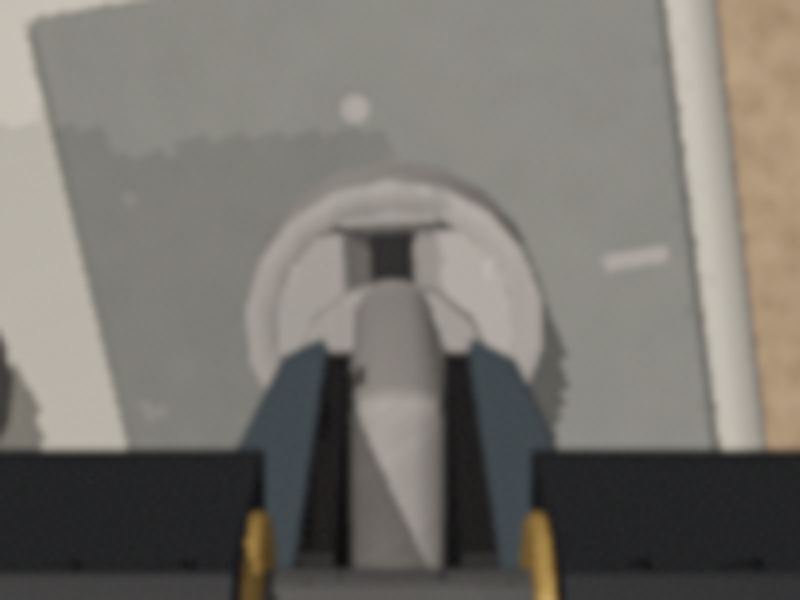

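The slot (crop column ~393) lines up with the key's paddle (~397), same direction. Lower in small steps.

```bash
python3 drive.py '0 0 4 0 0 0;0 0 4 0 0 0;0 0 0 0 0 0'; python3 drive.py '0 0 4 0 0 0;0 0 4 0 0 0;0 0 0 0 0 0';  python3 drive.py '0 0 3 0 0 0;0 0 0 0 0 0;0 0 0 0 0 0'
```

```text
time_s: 9.65
ee_pos: [508.6, -152.8, 89.5]
ee_rot: [-179.9, -0.2, 157.0]
force: [-0.3, -0.5, -0.5]
gripper_width: 11.6
gripper_force: 44.9
time_s: 9.95
ee_pos: [508.5, -152.8, 81.4]
ee_rot: [-179.9, -0.2, 157.0]
force: [-0.1, -0.6, -0.3]
gripper_width: 11.8
gripper_force: 44.9
time_s: 10.25
ee_pos: [509.0, -153.0, 79.1]
ee_rot: [-179.9, -0.1, 157.0]
force: [-0.4, 0.3, -0.9]
gripper_width: 11.5
gripper_force: 44.9
```

No contact force yet; about 2 mm left.

```bash
python3 drive.py '0 0 1.5 0 0 0;0 0 0 0 0 0';python3 drive.py '0 0 1 0 0 0;0 0 0 0 0 0';python3 drive.py '0 0 1 0 0 0;0 0 0 0 0 0'
```

```text
time_s: 10.45
ee_pos: [509.0, -152.9, 77.6]
ee_rot: [-179.9, -0.1, 157.0]
force: [0.1, 0.1, -0.3]
gripper_width: 11.4
gripper_force: 44.9
time_s: 10.65
ee_pos: [509.2, -153.0, 76.8]
ee_rot: [-179.9, -0.1, 157.0]
force: [0.8, -0.2, 0.2]
gripper_width: 12.0
gripper_force: 44.9
time_s: 10.85
ee_pos: [509.2, -153.1, 76.7]
ee_rot: [-179.9, -0.1, 157.0]
force: [-2.1, 0.0, 5.9]
gripper_width: 11.6
gripper_force: 44.9
```

Seated: contact at the predicted height. Now turn clockwise.

```bash
cat > q.py <<'E'
from h import *
s=monitor.state();print(s["ee_pos"].round(1),s["ee_rot"].round(1),"F",s["force"].round(1),"T",s["torque"].round(2),s["qpos"].round(1)[5])
E
python3 q.py;python3 drive.py '0 0 0 0 0 4;0 0 0 0 0 4;0 0 0 0 0 4;0 0 0 0 0 0'|head -1; python3 q.py
python3 drive.py '0 0 0 0 0 6;0 0 0 0 0 6;0 0 0 0 0 6;0 0 0 0 0 6;0 0 0 0 0 6;0 0 0 0 0 6;0 0 0 0 0 6;0 0 0 0 0 6'|head -1; python3 q.py
```

```text
[ 509.2 -153.1   76.7] [-1.799e+02 -1.000e-01  1.570e+02] F [-2.1  0.   5.9] T [0.19 0.23 0.01] -84.8
time_s: 11.25
[ 509.7 -152.7   76.7] [-179.9   -0.   144.9] F [-1.   1.1  5.6] T [ 0.43 -0.05  0.  ] -72.7
time_s: 12.05
[ 511.  -152.5   76.7] [179.9   0.   96.7] F [2.3 1.9 3.6] T [ 0.56 -0.61  0.1 ] -24.5
```

```bash
python3 drive.py '0 0 0 0 0 6;0 0 0 0 0 6;0 0 0 0 0 6;0 0 0 0 0 4;0 0 0 0 0 0'|head -1; python3 q.py
for i in 1; do python3 drive.py '0 0 0 0 0 3;0 0 0 0 0 0'|head -1; python3 q.py; done
python3 drive.py '0 0 0 0 0 3;0 0 0 0 0 0'|head -1; python3 q.py
```

```text
time_s: 12.55
[ 511.4 -152.9   76.7] [179.9   0.   75. ] F [3.3 0.8 2.7] T [ 0.36 -0.93  0.06] -2.8
time_s: 12.75
[ 511.3 -153.1   76.6] [1.799e+02 1.000e-01 7.200e+01] F [4.  2.1 3.2] T [ 0.39 -1.16  0.02] 0.1
time_s: 12.95
[ 511.3 -153.2   76.6] [1.799e+02 1.000e-01 6.900e+01] F [4.3 1.5 4.7] T [ 0.34 -1.31  0.02] 3.1
```

```bash
python3 drive.py '0 0 0 0 0 3;0 0 0 0 0 0'|head -1; python3 q.py
python3 drive.py '0 0 0 0 0 3;0 0 0 0 0 0'|head -1; python3 q.py
python3 drive.py '0 0 0 0 0 2;0 0 0 0 0 0'|head -1; python3 q.py
```

```text
time_s: 13.15
[ 511.4 -153.3   76.6] [1.798e+02 1.000e-01 6.610e+01] F [5.6 1.9 3.4] T [ 0.4  -1.33  0.3 ] 6.1
time_s: 13.35
[ 511.3 -153.4   76.6] [1.798e+02 1.000e-01 6.320e+01] F [5.6 1.9 4.3] T [ 0.32 -1.29  0.65] 9.0
time_s: 13.55
[ 511.  -153.6   76.7] [1.799e+02 1.000e-01 6.130e+01] F [5.6 1.4 5. ] T [ 0.18 -1.16  0.89] 11.0
```

The torque climbs steeply from about 66° (0.9 N m against 0.06 friction): the lock is on its stop. Relax the load, then look before letting go.

```bash
python3 drive.py '0 0 0 0 0 -3;0 0 0 0 0 -2;0.8 1.8 0 0 0 0;0 0 0 0 0 0'|head -1; python3 q.py
python3 drive.py '0 0 0 0 0 0;0 0 0 0 0 0;0 0 0 0 0 0;0 0 0 0 0 0;0 0 0 0 0 0' 40|tail -2; python3 q.py
```

```text
time_s: 13.95
[ 511.4 -153.4   76.6] [-179.9    0.2   66.1] F [1.4 0.7 8.4] T [ 0.15 -0.54  0.27] 6.2
gripper_width: 39.9
gripper_force: 0.0
[ 510.5 -152.9   75.2] [-1.798e+02  1.000e-01  6.600e+01] F [-0.1 -0.4 -0.1] T [ 0.04 -0.1  -0.04] 6.3
```

```bash
python3 drive.py '0 0 -10 0 0 0;0 0 -20 0 0 0;0 0 -40 0 0 0;0 0 -40 0 0 0;0 0 -30 0 0 0;40 0 0 0 0 0;0 0 0 0 0 0;0 0 0 0 0 0' 80|head -2
python3 v.py w8
python3 - <<'E'
from h import *
import pickle
m=pickle.load(open("w8.pkl","rb"))
u,v=map(round,proj(m,(510.4,-153,80)));v=max(v,75);print(u,v,proj(m,(510.4,-153,119)),proj(m,(510.4,-153,63)))
a=cv2.resize(cv2.imread("pics/w8.png")[v-75:v+75,u-50:u+50],(400,600),interpolation=cv2.INTER_CUBIC)
b=cv2.resize(camrig.grab_frame("scene")[100:250,255:355],(400,600),interpolation=cv2.INTER_CUBIC)
sc=camrig.camera_model("scene");print("scene expect top/origin",proj(sc,(510.4,-153,119)),proj(sc,(510.4,-153,63)))
cv2.imwrite("pics/c5.png",np.hstack([a,b]))
E
```

```text
time_s: 15.25
ee_pos: [527.6, -115.9, 215.9]
[ 527.58050274 -115.93236373  215.92522566] [-1.79871058e+02  1.63017681e-01  6.60701275e+01]
274 237 (np.float64(273.5156469553159), np.float64(250.88751882854348)) (np.float64(273.7446404815658), np.float64(231.55396662050669))
scene expect top/origin (np.float64(305.8947189252912), np.float64(143.1430375803068)) (np.float64(304.640567383282), np.float64(164.2030365164277))
```

View pics/c5.png

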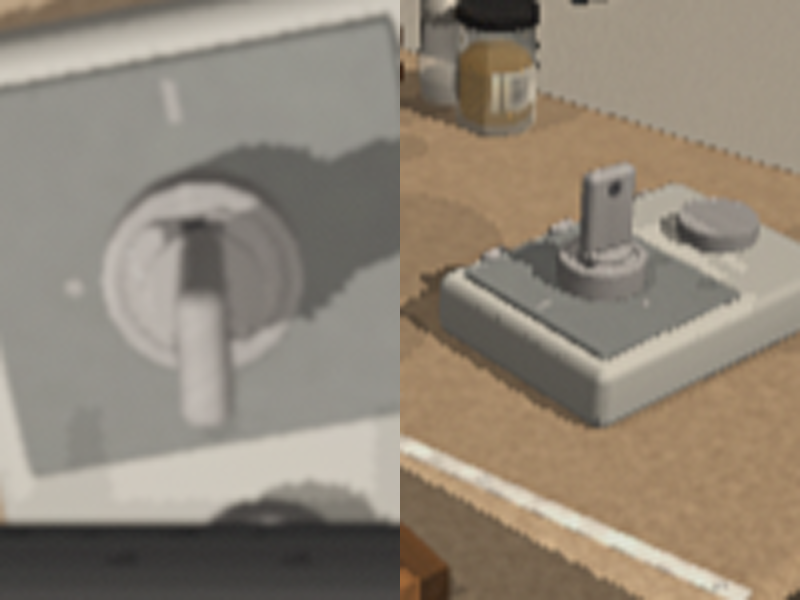

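The key stands upright with its collar down on the lock. The slot's mouth edge (crop (150,225)–(260,210)) runs parallel to the panel and points at the bar mark, so the lock is at its stop, and the arm is clear.

```bash
python3 -c "
from workcell import env, camrig, monitor
print(env.job_done())"
```

```text
the job is handed in; nothing more can be done
None
```

The job is handed in: the blade key turned the lock clockwise to its stop and stands upright, seated in the slot; the pin key is still in its stand. The hand-in returned no verdict, so success rests on my readings: steep torque rise at the stop, slot lined up with the panel mark.

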